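# Snap the tether hook onto the bench tie-down eye and tug-test it

### The arm

A 7-joint arm with a two-finger parallel gripper is mounted at the origin on a cart in front of the work surface, level with it; the furniture and walls round the work are solid. World frame = base frame: x ahead of the robot, y to its left, z up, the work surface at z = 0. Lengths are in m, angles in rad, forces in N, time in s.
With the tool pointing down it reaches from about 0.4 to 0.85 m from the base axis. Payload 10.4 kg.
Tool frame: the origin (TCP) lies at the very end of the fingers, on their centre line; the grasp point (between the pads) lies 19 mm behind it (manip.pinch_z is the distance from the TCP to the grasp point, in m); z points along the fingers, y is the line along which they close (so a half turn about z gives the same grasp; the last joint's range is limited). The gripper opens to 85 mm and grips with 20 to 120 N. Pads are 22 mm wide; open, the fingers measure 114 mm over their backs; the gripper's body (76 mm by 85 mm) begins 54 mm behind the grasp point. The pads swing forward as they close: fully open they stand 13 mm farther back than shut.
Start: joints at [1.232, 0.332, -0.065, 1.46, 0.022, 1.35, -0.088], TCP at [0.194, -0.594, 0.231] pointing down, gripper open.
Joint ranges: [-2.6, 2.6], [-0.5, 2.12], [-1.47, 1.34], [0.16, 2.42], [-1.27, 4.41], [0.06, 2.06], [-2.6, 2.6]. Speed limits (rad/s): [2.22, 2.22, 2.79, 2.79, 3.14, 3.14, 3.14].

### API

Orientations are given as a unit quaternion [x, y, z, w].
In Python, from workcell import manip gives the robot as it stands. The module is installed in compiled form; this text tells all that it offers.
- The arm moves only by the shell command python3 -m creep 'ROWS' [OPENING] [FORCE]. ROWS is a JSON object of lists of equal length, an entry for each row: "slide": the shift along the tool's x, y, z in m, a list of three; "twist": the turn about the tool's z in degrees. A call has 1 to 8 rows; each row shifts and turns the commanded pose from where the row before left it, along the tool's axes as they then stand; what a row does not reach is not made up. A row lasts 1/8 s, in which the tool goes at most 62.5 mm and 10.7 degrees, less where a joint would pass 70% of its speed; a pose out of reach is approached as far as the arm can. A call with a gripper value outside its range is refused whole. OPENING is the opening in per cent of the stroke, from 0 (shut) to 100 (fully open), set as the call begins (- or left out, the last holds). The fingers move at their own pace and stop on an object; FORCE is the grip in N (left out, the last holds). Time passes only in rows, so rows that do not move let the fingers close. It gives the time, the measured TCP pose, the force, the opening and the grip force at its end, in the units of the state.
- manip.get_obs(): the state, without advancing time (a new reading comes with each control period).
- manip.camera(name): name is "scene" or "top" or "wrist"; returns (picture, depth): 384x512x3 uint8, blue, green, red; 384x512 float32, m along the optical axis (not along the pixel's ray), 0 where there is no reading.
- manip.camera_params(name): a dict with "intrinsics" (3x3 intrinsics, pixels), "dist_coeffs" ([k1, k2, p1, p2, k3] as OpenCV has them; the pictures are not rectified), "R" (3x3) and "t" (3): a world point X has camera coordinates R X + t. Camera axes: x right, y down, z forward; pixel columns grow to the right and rows downward; lengths in m; the calibration is good to about 2 mm. A picture is of the moment at which its call begins: read the wrist's pose just before it. camera_params takes no time and is no camera call; for the wrist camera it gives the pose at the moment of the call.
- manip.hand_in(): hands the job in; it is judged then, once.
The state is a dict: "clock": time; "joint_pos": joint angles; "joint_velocities": joint speeds; "tau": joint torques, N m; "position": TCP position; "ee_rot": TCP orientation; "ft_force": force on the tool from outside, world axes, zero at the start; "torque": the same for the moment, N m; "grip_width": opening from 0.0 (shut) to 1.0 (fully open); "grasp_force": force on a finger pad.
Only numpy, scipy, OpenCV 4.12 (cv2) and the standard library are available. Lean on these libraries where they do the work, as an engineer would, in place of code of your own. Each camera call takes 0.05 s, during which the arm holds its last target. There are 200 camera calls.

### The job

Pick up the snap hook by its blue grip and press its red sprung gate against the yellow leg of the steel tie-down eye until the leg is inside the hook and the gate springs shut behind it. Then prove it: pull the hook back so that the shut gate bears on the leg, with a steady tug of about 10 N for half a second, never loading hook and eye with more than 20 N. Finally lay the hook down flat on the bench, still clipped round the leg, let go, and leave the wooden block, the pale dowel block and the green tin where they are.

Things in the scene. Friction and masses are not known exactly. Their poses are not given: they have to be found in the camera images.
- snap_hook: Loose snap hook, 0.25 kg: blue flat-sided grip with black end bands and a steel bow. Origin: centre of the grip's underside; x points to the hook's mouth, z up. Grip 80 mm long (x -40 to 40), 24 mm wide (y; 26 over the bands), 32 mm high. In front of it a U-shaped bow of 9 mm round bar lies in the plane z = 16 mm, front-most metal at x = 124 mm; inner side walls at y = +-13 mm.
- hook_pocket (a point): Point in the bow, 75 mm ahead of the grip's origin (x = 75, y = 0, z = 16 mm in the hook's frame). A leg pushed straight in along y = 0 clears the gate's tip, so that the gate springs shut, when its axis is about at x < 78 mm; it meets the bow's inner back wall (x = 60 mm) when its axis is at 64.5 mm.
- hook_mouth (a point): Middle of the red gate bar that closes the mouth (x = 110, y = 0, z = 16 mm in the hook's frame). The bar is 8 mm thick, hinged at y = +16.5 mm, its free tip at y = -14 mm, against the nose; it swings only inward. When the clipped hook is pulled back, the leg bears on the shut gate with its axis at about x = 101.5 mm. The bow's ends flare outward to y = +-21.5 mm at x = 119 mm.
- gate (a joint): Angle of the red gate, rad: 0 shut (firm stop, cannot swing outward), growing as it swings inward, at most 1.35. A spring shuts it: 0.08 Nm at 0, plus 0.05 Nm per rad; pushing a leg through near the middle takes roughly 5 to 9 N, more near the hinge. It starts shut.
- tie_eye: Fixed steel eye: closed arch of 9 mm round bar on a plate. Origin: on the bench under the arch's middle; z up; arch in its x-z plane. Legs nominally at x = -35 mm (yellow, facing the robot) and +35 mm (bare), straight up to 42 mm, top at 62 mm. Plate 5 mm thick (screw heads to 7), x -52 to 56, 44 mm wide; the bow clears it with the grip on the bench. Push the hook along the eye's +x.
- yellow_leg (a point): NOMINAL place of the yellow leg's axis (leg 9 mm diameter, upright), 25 mm above the bench; axes as the eye's. The arch is clamped to its plate through slotted holes, so both real legs stand off this by an unknown amount, up to 5.5 mm either way along the eye's x (none along y), held fast: find the touch by feel.
- wood_block: Loose brown wooden block 32x45x30 mm, a bystander; origin centre of underside.
- dowel_block: Loose pale round dowel block 48 mm wide, 42 mm high, a bystander behind the eye; origin centre of underside.
- green_tin: Loose small green and white tin 31x46x14 mm, a bystander; origin centre of underside.
Not all that is in view belongs to the job. Of the things like the tie_eye, leave any that is orange or purple; of the rest the larger one is meant.

How it is judged:
By the outcome, as a careful person would: the job done as asked, in the order asked, and still so for the second after the job is handed in, with the robot touching nothing.
It also fails if it takes over 72 s, if anything falls off the work surface, if the arm or the gripper's body presses on something with over 40 N, if the wrist force passes 120 N, or if a joint passes its speed limit or range.

## Working session

There is one attempt and no reset: what is moved stays moved. The work goes in short steps, Python scripts to look and compute and a shell command to move; the robot and the scene stay as the last step left them, time stands still between calls to the robot, and variables do not carry over. Pictures are saved under pics/ and viewed, at most 10 in all, crops included, and the job is handed in when it is done.

```bash
mkdir -p pics; cat > h.py <<'E'
import numpy as np, cv2
from workcell import manip
def ray(cp,uv):
    K=np.array(cp["intrinsics"],float);d=np.array(cp["dist_coeffs"],float)
    p=cv2.undistortPoints(np.array([[uv]],float),K,d)[0,0]
    R=np.array(cp["R"]);t=np.array(cp["t"])
    return -R.T@t, R.T@np.array([p[0],p[1],1.])
def onplane(cp,uv,z):
    o,d=ray(cp,uv); return o+d*(z-o[2])/d[2]
def depthpt(cp,uv,z):
    o,d=ray(cp,uv); return o+d*z
def proj(cp,X):
    R=np.array(cp["R"]);r,_=cv2.Rodrigues(R)
    return cv2.projectPoints(np.array([X],float),r,np.array(cp["t"],float),np.array(cp["intrinsics"],float),np.array(cp["dist_coeffs"],float))[0][0,0]
E
python3 - <<'E'
from h import *
o=manip.get_obs();print(o["clock"],o["position"],o["ee_rot"],o["ft_force"],manip.pinch_z)
for n in ("scene","top"):
    im,d=manip.camera(n);cv2.imwrite(f"pics/{n}0.png",im);np.save(f"pics/{n}0.npy",d)
    cp=manip.camera_params(n);print(n,np.round(cp["t"],3),np.round(-np.array(cp["R"]).T@cp["t"],3))
a=cv2.imread("pics/top0.png");cv2.imwrite("pics/top0b.png",cv2.resize(a,(800,600)))
E
```

```text
0.0 [ 0.19400415 -0.59372123  0.23049527] [ 9.87558150e-01  1.57252513e-01 -1.44454229e-04 -7.26120523e-04] [0.25634717 0.67383244 0.30251409] 0.0187
scene [0.196 0.458 0.627] [0.012 0.236 0.765]
top [-0.107  0.591  0.879] [ 0.492 -0.141  0.933]
```

View pics/top0b.png

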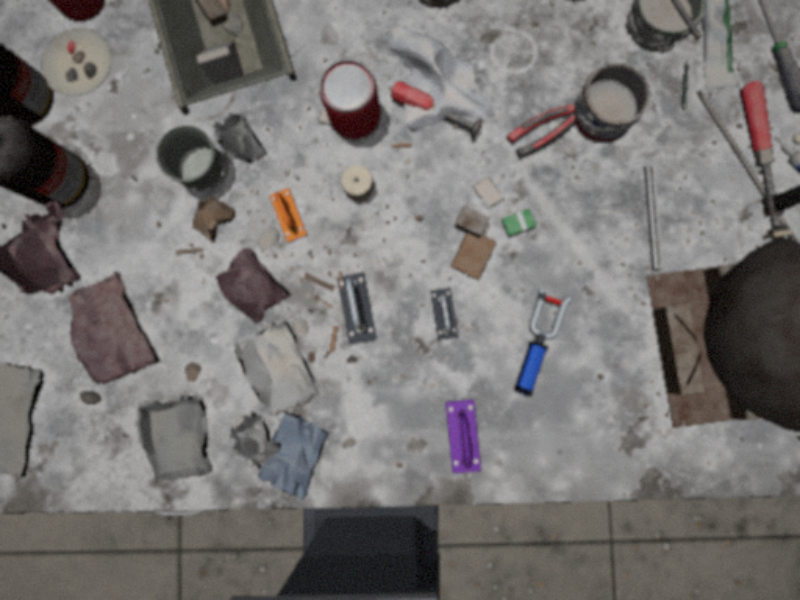

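View pics/scene0.png

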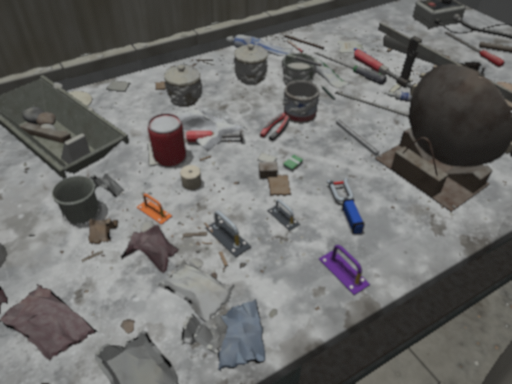

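The top view (800 px scale) shows these candidates for the eye:
- orange at (288,215): excluded
- purple at (463,437): excluded
- small steel at (444,313)
- large steel at (357,308): chosen

The only snap hook has its grip at (532,368) and its red gate at (552,300). The dowel block is at (357,180), the wood block at (473,220) and the tin at (519,222).

```bash
python3 - <<'E'
from h import *
a=cv2.imread("pics/top0.png");s=cv2.imread("pics/scene0.png");d=np.load("pics/top0.npy")
c=np.hstack([cv2.resize(a[165:230,205:310],None,fx=5,fy=5,interpolation=cv2.INTER_CUBIC)]);
c2=cv2.resize(s[205:260,195:300],None,fx=5,fy=5,interpolation=cv2.INTER_CUBIC)
cv2.imwrite("pics/crop.png",np.vstack([c,c2])[:600])
cp=manip.camera_params("top");h=cv2.cvtColor(a,cv2.COLOR_BGR2HSV)
def blob(m,roi,name,z):
    M=np.zeros(m.shape,np.uint8);x0,y0,x1,y1=roi;M[y0:y1,x0:x1]=m[y0:y1,x0:x1]
    n,l,st,ce=cv2.connectedComponentsWithStats(M);k=1+np.argmax(st[1:,4]);pts=np.argwhere(l==k)[:,::-1].astype(np.float32)
    r=cv2.minAreaRect(pts);b=cv2.boxPoints(r)
    print(name,st[k,4],ce[k].round(1),onplane(cp,ce[k],z).round(4),[onplane(cp,q,z)[:2].round(4).tolist() for q in b])
blue=cv2.inRange(h,(105,150,60),(125,255,255))
blob(blue,(320,205,360,260),"grip",.032)
red=cv2.inRange(h,(0,120,90),(8,255,255))|cv2.inRange(h,(172,120,90),(180,255,255))
blob(red,(335,180,370,205),"gate",.02)
dark=cv2.inRange(h,(0,0,0),(180,255,95))
blob(dark,(212,168,245,225),"plate",.005)
yel=cv2.inRange(h,(18,70,60),(38,255,255))
blob(yel,(212,165,245,225),"yellow",.03)
for n,uv in dict(eyebar=(228,195),dowel=(228,116),wood=(302,139),tin=(332,142)).items():print(n,depthpt(cp,uv,d[uv[1],uv[0]]).round(3))
E
```

```text
grip 282 [339.7 234.3] [ 0.4897 -0.3076  0.032 ] [[0.4611, -0.2846], [0.5261, -0.3097], [0.5185, -0.3302], [0.4536, -0.3049]]
gate 30 [353.6 191.9] [ 0.5887 -0.3477  0.02  ] [[0.5894, -0.3355], [0.5958, -0.3379], [0.5877, -0.3595], [0.5813, -0.357]]
plate 499 [229.  198.7] [ 0.5831 -0.0499  0.005 ] [[0.6355, -0.0169], [0.6422, -0.0592], [0.5386, -0.0764], [0.5319, -0.0347]]
yellow 1 [231. 209.] [ 0.5563 -0.0566  0.03  ] [[0.5563, -0.0566], [0.5563, -0.0566], [0.5563, -0.0566], [0.5563, -0.0566]]
eyebar [ 0.592 -0.048  0.004]
dowel [ 0.777 -0.055  0.042]
wood [ 0.719 -0.23   0.03 ]
tin [ 0.713 -0.304  0.013]
```

View pics/crop.png

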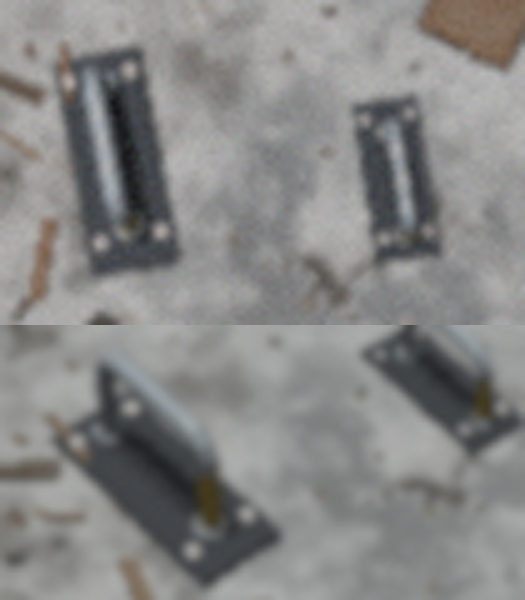

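The crop confirms it: the left steel eye at about (228,198) in the top image is the larger of the two. Its yellow leg is at its near end. I'll move over the hook now.

```bash
python3 -m creep '{"slide":[[0.046,-0.0225,0],[0.046,-0.0225,0],[0.046,-0.0225,0],[0.046,-0.0225,0],[0.046,-0.0225,0],[0.046,-0.0225,0],[0.046,-0.0225,0],[0.046,-0.0225,0]],"twist":[0,0,0,0,0,0,0,0]}' 100 60
python3 -m creep '{"slide":[[0,0,0],[0,0,0],[0,0,0],[0,0,0],[0,0,0]],"twist":[10,10,10,9.4,0]}'
python3 - <<'E'
from h import *
cp=manip.camera_params("wrist");im,d=manip.camera("wrist");cv2.imwrite("pics/w1.png",im);np.save("pics/w1.npy",d)
import pickle;pickle.dump(cp,open("pics/w1.pkl","wb"))
o=manip.get_obs();print(o["clock"],o["position"],o["ee_rot"],o["ft_force"])
E
```

```text
clock: 1.1
position: [0.4889, -0.3074, 0.2311]
ee_rot: [0.988, 0.157, -0.0, -0.0]
ft_force: [0.6, -0.9, 0.4]
grip_width: 1.002
grasp_force: 0.0
clock: 1.72
position: [0.4879, -0.3086, 0.231]
ee_rot: [0.983, -0.184, -0.0, -0.0]
ft_force: [-0.7, 1.0, -0.3]
grip_width: 1.001
grasp_force: 0.0
1.775 [ 0.48792206 -0.30860791  0.23102341] [ 9.83105261e-01 -1.83040949e-01 -2.35045844e-04 -4.47879511e-05] [-0.9615018   1.06321471  0.16054594]
```

View pics/w1.png

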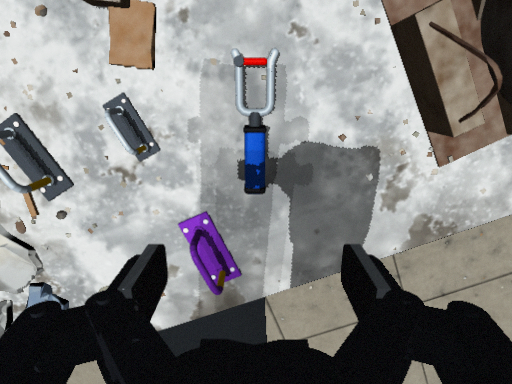

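The wrist view shows the grip at about (255,160), aligned with the image columns, the red gate at (256,62) and part of the large eye at the left (35,165). Next I'll measure the hook precisely.

```bash
python3 - <<'E'
from h import *
import pickle
cp=pickle.load(open("pics/w1.pkl","rb"));a=cv2.imread("pics/w1.png");h=cv2.cvtColor(a,cv2.COLOR_BGR2HSV);d=np.load("pics/w1.npy")
o=manip.get_obs();p=o["position"]
blue=cv2.inRange(h,(105,150,50),(125,255,255))
red=cv2.inRange(h,(0,150,120),(8,255,255))|cv2.inRange(h,(172,150,120),(180,255,255))
def cen(m,x0,y0,x1,y1,z):
    q=np.argwhere(m[y0:y1,x0:x1]>0)[:,::-1]+[x0,y0]
    # keep points near plane z by depth
    P=np.array([depthpt(cp,u,d[u[1],u[0]]) for u in q]);k=abs(P[:,2]-z)<.006
    P=P[k];c,(w,l),ang=cv2.minAreaRect(P[:,:2].astype(np.float32)*1000);b=cv2.boxPoints((c,(w,l),ang))/1000
    print(k.sum(),P.mean(0).round(4),np.round(c,1),round(w,1),round(l,1),b.round(4).tolist());return np.array(c)/1000
g=cen(blue,235,115,280,205,.032);t=cen(red,240,50,275,75,.019)
v=t-g;print("heading",np.degrees(np.arctan2(v[1],v[0])),np.linalg.norm(v))
from scipy.spatial.transform import Rotation as R
T=R.from_quat(o["ee_rot"]).as_matrix();print("tool yaw",np.degrees(np.arctan2(T[1,0],T[0,0])))
print("tool shift to grip",T.T@(np.array([*g,p[2]])-p))
E
```

```text
1108 [ 0.4895 -0.3105  0.0327] [ 488.2 -310.3] 22.6 66.5 [[0.4530999958515167, -0.3084999918937683], [0.5149999856948853, -0.33309999108314514], [0.5232999920845032, -0.31200000643730164], [0.46149998903274536, -0.2874999940395355]]
161 [ 0.5889 -0.3492  0.02  ] [ 589.1 -349.1] 25.1 6.3 [[0.58160001039505, -0.3596000075340271], [0.5874999761581421, -0.3619000017642975], [0.5965999960899353, -0.3384999930858612], [0.5906999707221985, -0.3361999988555908]]
heading -21.031269892378603 0.10807499728836456
tool yaw -21.09387423326799
tool shift to grip [ 8.74202503e-04  1.44086681e-03 -4.21251395e-07]
```

```bash
python3 -m creep '{"slide":[[0.001,0.0015,0.04],[0,0,0.04],[0,0,0.04],[0,0,0.04],[0,0,0.04],[0,0,0.02],[0,0,0.005],[0,0,0]],"twist":[0,0,0,0,0,0,0,0]}' 
python3 -m creep '{"slide":[[0,0,0],[0,0,0],[0,0,0],[0,0,0],[0,0,0],[0,0,0],[0,0,0],[0,0,0]],"twist":[0,0,0,0,0,0,0,0]}' 0 80
```

```text
clock: 2.78
position: [0.4891, -0.3109, 0.0073]
ee_rot: [0.983, -0.185, 0.001, 0.0]
ft_force: [0.1, -0.6, 0.3]
grip_width: 0.998
grasp_force: 0.0
clock: 3.78
position: [0.4888, -0.3107, 0.0069]
ee_rot: [0.983, -0.185, 0.0, 0.0]
ft_force: [-1.9, 0.1, 6.1]
grip_width: 0.265
grasp_force: 79.6
```

```bash
python3 -m creep '{"slide":[[0,0,-0.02],[0,0,-0.04],[0,0,-0.04],[0,0,-0.02],[0,0,0],[0,0,0],[0,0,0],[0,0,0]],"twist":[0,0,0,0,-10.2,-10.2,-10.4,0]}' 
python3 -m creep '{"slide":[[-0.008,-0.0487,0],[-0.008,-0.0487,0],[-0.008,-0.0487,0],[-0.008,-0.0487,0],[-0.008,-0.0487,0],[0,0,0],[0,0,0]],"twist":[0,0,0,0,0,0,0]}' 
python3 - <<'E'
from h import *
cp=manip.camera_params("wrist");im,d=manip.camera("wrist");cv2.imwrite("pics/w2.png",im);np.save("pics/w2.npy",d)
import pickle;pickle.dump(cp,open("pics/w2.pkl","wb"))
o=manip.get_obs();print(o["clock"],o["position"],o["ee_rot"],o["ft_force"])
E
```

```text
clock: 4.78
position: [0.4882, -0.3105, 0.127]
ee_rot: [0.997, 0.082, 0.0, 0.0]
ft_force: [0.2, 0.5, -3.5]
grip_width: 0.265
grasp_force: 78.6
clock: 5.65
position: [0.409, -0.0772, 0.1268]
ee_rot: [0.997, 0.081, 0.0, 0.0]
ft_force: [1.3, -0.8, -2.4]
grip_width: 0.269
grasp_force: 79.2
5.7 [ 0.40904323 -0.07756726  0.12667906] [9.96697882e-01 8.11985316e-02 2.93992381e-04 2.09451707e-04] [-0.17815463 -0.27449747 -2.34704294]
```

View pics/w2.png

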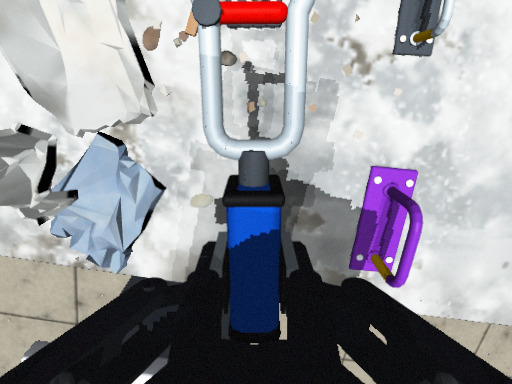

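The hook is held straight, with its grip at (255,260) and gate at (250,12). The large eye is out of this view, so I'll measure it from the first wrist picture, where its leg and plate were visible. The hook in the hand I'll measure from this one.

```bash
python3 - <<'E'
from h import *
import pickle
from scipy.spatial.transform import Rotation as R
def pts(tag,lo,hi,roi):
    cp=pickle.load(open(f"pics/{tag}.pkl","rb"));a=cv2.imread(f"pics/{tag}.png");h=cv2.cvtColor(a,cv2.COLOR_BGR2HSV);d=np.load(f"pics/{tag}.npy")
    x0,y0,x1,y1=roi;m=cv2.inRange(h,lo,hi);q=np.argwhere(m[y0:y1,x0:x1]>0)[:,::-1]+[x0,y0]
    return np.array([depthpt(cp,u,d[u[1],u[0]]) for u in q if d[u[1],u[0]]>0])
L=pts("w1",(12,120,60),(30,255,255),(28,172,56,195));print("yellow",len(L));
for z in np.arange(0.005,.06,.01):
    k=abs(L[:,2]-z)<.005
    if k.sum()>2:print(z,k.sum(),L[k].mean(0).round(4),L[k].min(0).round(4),L[k].max(0).round(4))
P=pts("w1",(90,0,20),(130,120,110),(0,110,80,205));P=P[abs(P[:,2]-.005)<.003]
c,s,a=cv2.minAreaRect(P[:,:2].astype(np.float32)*1000);print("plate",len(P),P[:,2].mean(),np.round(c,1),np.round(s,1),cv2.boxPoints((c,s,a)).round(1).tolist())
B=pts("w1",(0,0,100),(180,60,255),(0,140,50,195));B=B[(B[:,2]>.05)&(B[:,2]<.07)]
if len(B):print("arch top",len(B),B.mean(0).round(4),np.degrees(np.arctan2(*np.linalg.svd(B[:,:2]-B[:,:2].mean(0))[2][0][::-1])))
o=manip.get_obs();T=R.from_quat(o["ee_rot"]).as_matrix();p=o["position"]
print("yaw",np.degrees(np.arctan2(T[1,0],T[0,0])))
for n,lo,hi,roi in(("gate",(0,150,80),(8,255,255),(215,0,290,30)),("grip",(105,150,40),(125,255,255),(225,200,285,335)),("bow L",(0,0,90),(180,60,255),(200,40,225,120)),("bow R",(0,0,90),(180,60,255),(284,40,310,120))):
    G=(pts("w2",lo,hi,roi)-p)@T;G=G[G[:,2]<.01];c,s,a=cv2.minAreaRect(G[:,:2].astype(np.float32)*1000)
    print(n,len(G),np.median(G,0).round(4),"z",G[:,2].min().round(4),np.round(c,1),np.round(s,1),G[:,1].min().round(4),G[:,1].max().round(4))
E
```

```text
yellow 138
0.005 6 [ 0.5578 -0.0495  0.008 ] [ 0.5545 -0.0578  0.006 ] [ 0.56   -0.0337  0.0094]
0.015 37 [ 0.5562 -0.0563  0.0146] [ 0.552  -0.0575  0.0101] [ 0.5599 -0.0537  0.0199]
0.024999999999999998 40 [ 0.5558 -0.0563  0.0247] [ 0.5519 -0.0581  0.02  ] [ 0.5598 -0.0542  0.03  ]
0.034999999999999996 40 [ 0.5561 -0.0566  0.0349] [ 0.5521 -0.0588  0.03  ] [ 0.5598 -0.0538  0.04  ]
0.04499999999999999 15 [ 0.5554 -0.0571  0.0416] [ 0.5525 -0.0583  0.0403] [ 0.559  -0.0553  0.0433]
plate 2290 0.005802751050253556 [586.9 -48.6] [107.9  44.4] [[529.9000244140625, -36.0], [537.5999755859375, -79.80000305175781], [643.7999877929688, -61.20000076293945], [636.2000122070312, -17.399999618530273]]
arch top 214 [ 0.5697 -0.0523  0.0601] -172.6834221074851
yaw 9.314929337143113
gate 1435 [ 0.1072 -0.0005 -0.0131] z -0.0168 [107.8  -0.7] [26.6  8.2] -0.0139 0.0126
grip 6338 [ 0.0039 -0.0001 -0.0259] z -0.0281 [-0. -0.] [24.5 66.8] -0.0123 0.0122
bow L 1690 [ 0.0825 -0.0176 -0.0137] z -0.0165 [ 82.2 -18.3] [ 9.1 31. ] -0.0228 -0.0137
bow R 1730 [ 0.0829  0.0163 -0.0137] z -0.0162 [82.3 16.8] [ 9.2 31. ] 0.0122 0.0214
```

The real leg sits about 5 mm beyond nominal, at (0.556, -0.054). The hook is square in the hand. I'll lower it in front of the leg.

```bash
python3 -m creep '{"slide":[[0,0.0022,0.03],[0,0,0.03],[0,0,0.03],[0,0,0.015],[0,0,0.008],[0,0,0.003],[0,0,0],[0,0,0]],"twist":[-0.3,0,0,0,0,0,0,0]}' - 100
python3 -m creep '{"slide":[[0.008,0,0],[0.008,0,0],[0.004,0,0],[0,0,0],[0,0,0]],"twist":[0,0,0,0,0]}' 
python3 - <<'E'
from h import *
from scipy.spatial.transform import Rotation as R
o=manip.get_obs();T=R.from_quat(o["ee_rot"]).as_matrix()
print(np.degrees(np.arctan2(T[1,0],T[0,0])),T.T@(np.array([.556,-.054,.025])-o["position"]),T.T@o["ft_force"])
im,d=manip.camera("wrist");s,_=manip.camera("scene")
cv2.imwrite("pics/w3.png",np.hstack([cv2.resize(im[0:200,150:370],(440,400)),cv2.resize(s[200:270,185:245],(360,400),interpolation=cv2.INTER_CUBIC)]))
E
```

```text
clock: 6.7
position: [0.4097, -0.0792, 0.0109]
ee_rot: [0.996, 0.085, 0.001, 0.0]
ft_force: [0.2, 0.3, -3.2]
grip_width: 0.258
grasp_force: 102.1
clock: 7.32
position: [0.4286, -0.0757, 0.0102]
ee_rot: [0.996, 0.085, -0.0, -0.0]
ft_force: [-0.2, 0.3, -2.9]
grip_width: 0.257
grasp_force: 102.1
9.797561915499402 [ 0.12919335  0.0003389  -0.01488375] [-0.165718   -0.34337355  2.85069665]
```

View pics/w3.png

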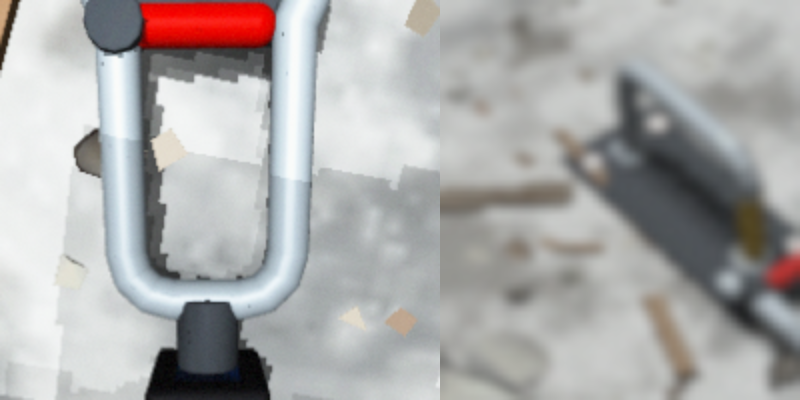

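The gate now faces the yellow leg: gate at (205,25) in the left panel, leg at (750,225) in the right panel. I'll advance to feel the touch.

```bash
for i in 1; do python3 -m creep '{"slide":[[0.003,0,0],[0.003,0,0],[0.002,0,0],[0,0,0]],"twist":[0,0,0,0]}'|sed -n '1,2p;4p'; 
python3 -m creep '{"slide":[[0.002,0,0],[0,0,0]],"twist":[0,0]}'|sed -n '1,2p;4p'
python3 -m creep '{"slide":[[0.002,0,0],[0,0,0]],"twist":[0,0]}'|sed -n '1,2p;4p'
python3 -m creep '{"slide":[[0.002,0,0],[0,0,0]],"twist":[0,0]}'|sed -n '1,2p;4p'; done
```

```text
clock: 7.92
position: [0.4369, -0.0742, 0.0103]
ft_force: [0.5, 1.5, -3.2]
clock: 8.18
position: [0.4389, -0.074, 0.0103]
ft_force: [-0.4, -0.2, -3.1]
clock: 8.43
position: [0.4408, -0.0736, 0.0103]
ft_force: [-0.7, 0.5, -3.1]
clock: 8.68
position: [0.4421, -0.0734, 0.0101]
ft_force: [-3.0, -0.5, -2.3]
```

Touch felt at TCP x of about 0.4415. I'll push on through the gate, about 45 mm in stages.

```bash
python3 -m creep '{"slide":[[0.002,0,0],[0.002,0,0]],"twist":[0,0]}'|sed -n '1,2p;4p'; 
python3 -m creep '{"slide":[[0.002,0,0],[0.002,0,0]],"twist":[0,0]}'|sed -n '1,2p;4p'
python3 -m creep '{"slide":[[0.002,0,0],[0.002,0,0]],"twist":[0,0]}'|sed -n '1,2p;4p'
```

```text
clock: 8.93
position: [0.4455, -0.0726, 0.0099]
ft_force: [-6.9, 0.3, -0.5]
clock: 9.18
position: [0.4492, -0.072, 0.0098]
ft_force: [-7.7, -0.9, -0.3]
clock: 9.43
position: [0.4525, -0.0712, 0.0095]
ft_force: [-8.5, 0.6, -2.3]
```

```bash
python3 -m creep '{"slide":[[0.002,0,0],[0.003,0,0],[0.003,0,0]],"twist":[0,0,0]}'|sed -n '1,2p;4p'; 
python3 -m creep '{"slide":[[0.003,0,0],[0.003,0,0]],"twist":[0,0]}'|sed -n '1,2p;4p'
python3 -m creep '{"slide":[[0.003,0,0],[0.003,0,0]],"twist":[0,0]}'|sed -n '1,2p;4p'
```

```text
clock: 9.8
position: [0.4604, -0.0694, 0.0094]
ft_force: [-7.0, 1.8, -2.4]
clock: 10.05
position: [0.4668, -0.0681, 0.0095]
ft_force: [-5.2, 3.5, -3.7]
clock: 10.3
position: [0.4732, -0.0669, 0.0097]
ft_force: [-3.9, 4.2, -3.2]
```

```bash
python3 -m creep '{"slide":[[0.003,0,0],[0.003,0,0]],"twist":[0,0]}'|sed -n '1,2p;4p'; 
python3 -m creep '{"slide":[[0.003,0,0],[0.002,0,0]],"twist":[0,0]}'|sed -n '1,2p;4p'
python3 -m creep '{"slide":[[0.002,0,0],[0,0,0],[0,0,0]],"twist":[0,0,0]}'|sed -n '1,2p;4p'
python3 - <<'E'
from h import *
im,d=manip.camera("wrist");s,_=manip.camera("scene");t,_=manip.camera("top")
cv2.imwrite("pics/w4.png",np.hstack([cv2.resize(im[0:200,150:370],(440,400)),cv2.resize(s[200:270,185:245],(360,400),interpolation=cv2.INTER_CUBIC)]))
E
```

```text
clock: 10.55
position: [0.4808, -0.0663, 0.0105]
ft_force: [1.0, -0.5, -2.4]
clock: 10.8
position: [0.4855, -0.0664, 0.0104]
ft_force: [0.0, 0.2, -3.1]
clock: 11.18
position: [0.4869, -0.0657, 0.0103]
ft_force: [-0.5, 0.1, -2.7]
```

View pics/w4.png

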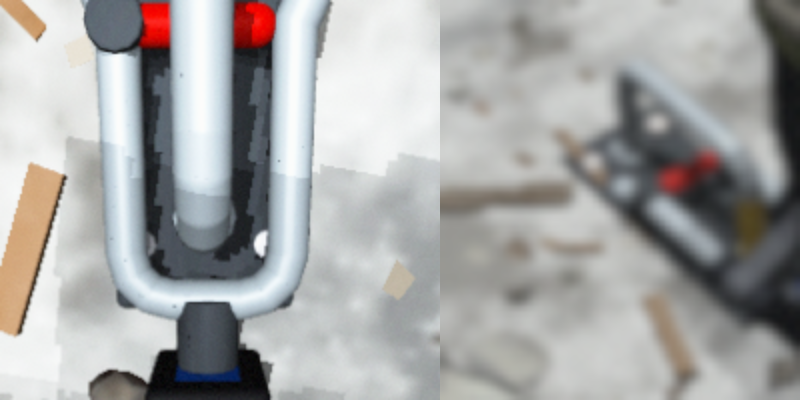

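The gate has sprung shut behind the leg: the red bar is back at its shut place (205,25), the leg stands inside the bow at (205,220), and the force has dropped to zero. Next I'll pull back to feel the leg on the gate.

```bash
python3 -m creep '{"slide":[[-0.005,0,0],[-0.006,0,0],[-0.006,0,0],[-0.005,0,0],[-0.002,0,0],[-0.001,0,0],[0,0,0]],"twist":[0,0,0,0,0,0,0]}'|sed -n '1,2p;4p'; 
python3 -m creep '{"slide":[[-0.001,0,0],[0,0,0]],"twist":[0,0]}'|sed -n '1,2p;4p'
python3 -m creep '{"slide":[[-0.001,0,0],[0,0,0]],"twist":[0,0]}'|sed -n '1,2p;4p'
python3 -m creep '{"slide":[[-0.001,0,0],[0,0,0]],"twist":[0,0]}'|sed -n '1,2p;4p'
```

```text
clock: 12.2
position: [0.4625, -0.0699, 0.0103]
ft_force: [0.7, -1.5, -3.5]
clock: 12.45
position: [0.4614, -0.0701, 0.0103]
ft_force: [-0.2, -0.0, -2.8]
clock: 12.7
position: [0.4604, -0.0703, 0.0103]
ft_force: [0.1, 0.1, -2.8]
clock: 12.95
position: [0.4593, -0.0705, 0.0103]
ft_force: [-0.5, -0.0, -2.0]
```

```bash
python3 -m creep '{"slide":[[-0.001,0,0],[0,0,0]],"twist":[0,0]}'|sed -n '1,2p;4p'; 
python3 -m creep '{"slide":[[-0.001,0,0],[0,0,0]],"twist":[0,0]}'|sed -n '1,2p;4p'
```

```text
clock: 13.2
position: [0.4584, -0.0706, 0.0103]
ft_force: [-0.5, -0.7, -2.7]
clock: 13.45
position: [0.458, -0.0706, 0.0105]
ft_force: [3.2, 1.4, -4.6]
```

```bash
python3 -m creep '{"slide":[[-0.001,0,0],[0,0,0]],"twist":[0,0]}'|sed -n '1,2p;4p'
```

```text
clock: 13.7
position: [0.4578, -0.0707, 0.0107]
ft_force: [7.0, 1.6, -6.5]
```

```bash
python3 -m creep '{"slide":[[-0.0008,0,0],[0,0,0]],"twist":[0,0]}'|sed -n '1,2p;4p'
python3 -m creep '{"slide":[[0,0,0],[0,0,0],[0,0,0],[0,0,0]],"twist":[0,0,0,0]}'|sed -n '1,2p;4p'
python3 -m creep '{"slide":[[0,0,0]],"twist":[0]}'|sed -n '1,2p;4p'
```

```text
clock: 13.95
position: [0.4577, -0.0707, 0.0109]
ft_force: [10.1, 1.5, -7.0]
clock: 14.45
position: [0.4577, -0.0707, 0.0109]
ft_force: [9.9, 0.9, -7.2]
clock: 14.58
position: [0.4577, -0.0708, 0.0109]
ft_force: [9.1, 0.1, -7.3]
```

```bash
python3 -m creep '{"slide":[[-0.0003,0,0],[0,0,0],[0,0,0]],"twist":[0,0,0]}'|sed -n '1,2p;4p'
python3 -m creep '{"slide":[[0,0,0],[0,0,0],[0,0,0],[0,0,0]],"twist":[0,0,0,0]}'|sed -n '1,2p;4p'
```

```text
clock: 14.95
position: [0.4577, -0.0707, 0.011]
ft_force: [11.1, 0.3, -6.9]
clock: 15.45
position: [0.4577, -0.0708, 0.011]
ft_force: [10.9, 1.5, -7.4]
```

Proof tug held at about 10–11 N for over a second. Now I'll relax, centre the leg and lay the hook down.

```bash
python3 -m creep '{"slide":[[0.003,0,0],[0.004,0,0],[0.005,0,0],[0.003,0,0],[0,0,0],[0,0,0]],"twist":[0,0,0,0,0,0]}'|sed -n '1,2p;4p'
python3 -m creep '{"slide":[[0,0,0.001],[0,0,0.001],[0,0,0.0005],[0,0,0]],"twist":[0,0,0,0]}'|sed -n '1,2p;4p'
python3 -m creep '{"slide":[[0,0,0.0005],[0,0,0]],"twist":[0,0]}'|sed -n '1,2p;4p'
python3 -m creep '{"slide":[[0,0,0.0005],[0,0,0]],"twist":[0,0]}'|sed -n '1,2p;4p'
```

```text
clock: 16.2
position: [0.47, -0.0686, 0.0102]
ft_force: [0.5, -0.4, -3.6]
clock: 16.7
position: [0.4701, -0.0686, 0.0078]
ft_force: [0.0, 0.2, -3.4]
clock: 16.95
position: [0.4702, -0.0686, 0.0073]
ft_force: [-0.2, 0.6, -2.6]
clock: 17.2
position: [0.4702, -0.0686, 0.007]
ft_force: [-2.7, -0.5, 2.0]
```

```bash
python3 -m creep '{"slide":[[0,0,0],[0,0,0],[0,0,0],[0,0,0],[0,0,0],[0,0,0]],"twist":[0,0,0,0,0,0]}' 80 20
python3 -m creep '{"slide":[[0,0,-0.01],[0,0,-0.02],[0,0,-0.03],[0,0,-0.04],[0,0,-0.04],[0,0,-0.04],[0,0,0],[0,0,0]],"twist":[0,0,0,0,0,0,0,0]}'
python3 - <<'E'
from h import *
im,d=manip.camera("wrist");cp=manip.camera_params("wrist");cv2.imwrite("pics/w5.png",im)
h=cv2.cvtColor(im,cv2.COLOR_BGR2HSV)
for n,m in(("blue",cv2.inRange(h,(105,150,50),(125,255,255))),("red",cv2.inRange(h,(0,150,120),(8,255,255)))):
    m[:, :200]=0;m[:,320:]=0
    P=np.array([depthpt(cp,u[::-1],d[u[0],u[1]]) for u in np.argwhere(m>0)]);P=P[P[:,2]>.01]
    print(n,len(P),np.median(P,0).round(4),np.percentile(P[:,2],[2,98]).round(4))
E
```

```text
clock: 17.95
position: [0.4702, -0.0686, 0.0068]
ee_rot: [0.996, 0.085, 0.0, 0.0]
ft_force: [-0.2, -0.4, 0.1]
grip_width: 0.798
grasp_force: 0.0
clock: 18.95
position: [0.4699, -0.0685, 0.1867]
ee_rot: [0.996, 0.085, -0.0, 0.0]
ft_force: [-0.2, -0.9, -0.3]
grip_width: 0.805
grasp_force: 0.0
blue 1426 [ 0.4714 -0.0685  0.0322] [0.0282 0.0339]
red 107 [ 0.5761 -0.0549  0.0194] [0.0174 0.0212]
```

View pics/w5.png

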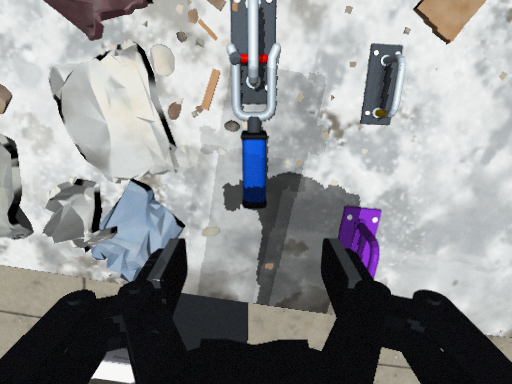

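The hook lies flat on the bench: grip at (255,170), top at 32 mm. The gate is shut at (253,59), the leg is inside the bow at (253,85), and the gripper is clear. I'll hand in.

```bash
python3 -c "
from workcell import manip
print(manip.hand_in())"
```

```text
the job is handed in; nothing more can be done
None
```

The hook is clipped round the yellow leg with its gate shut, was tug-tested at about 10–11 N for over a second (no reading of the load above about 12 N), and now lies flat on the bench, released; the job was handed in at about 19 s, with the wooden block, dowel block and tin never approached.

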